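# Open the ratchet clamp round the dosing cup

## Task

Free the steel dosing cup: on the ratchet clamp that holds it, press the release pad down and, keeping it down, push the sliding jaw back along its bar until it meets the end stop, then let go and move clear. The cup only needs to be free, so leave it standing on its seat. Leave the other clamp, with the tamper in it, shut with its release unpressed, and do not disturb anything else on the counter.

Things in the scene. Friction and masses are not known exactly. Their poses are not given: they have to be found in the camera images.
- cup_clamp_jaw (a joint): sliding jaw of the clamp that holds the dosing cup: 0 = closed on the dosing cup (start), 0.070 = fully open against the end stop (m). Slides along the clamp's +y axis with about 3 N of drag once released; locked in that direction by the ratchet until the release is pressed about 4 mm.
- cup_clamp_release (a joint): release pad of that clamp: 0 = up, 0.010 = fully down (m). Spring-loaded: 2.4 N to start, 5.4 N at the bottom. The ratchet is free from about 4 mm down; let go, it springs back up and locks again.
- cup_clamp_pad (a point): top centre of the grey ribbed release pad (30 mm across the bar, 48 mm along it) on the sliding jaw of the dosing cup's clamp; moves with both. Axes: z up, y along the bar in the opening direction, x across. Dark cheeks beside the pad are 13 mm lower than it. 28 mm toward -y stands the jaw plate, 25 mm higher than the pad; 28 mm toward +y the heel, 23 mm higher.
- cup_clamp_heel (a point): middle of the heel's pad-side face, 11 mm above the raised pad's top; the heel is an upright 58 mm wide and 10 mm thick, part of the sliding jaw of the dosing cup's clamp, its top 12 mm above this point. Pushing this face along +y (axes as the pad's) opens the jaw while the pad is down.
- cup_clamp_seat (a point): centre of the small seat plate (40 mm above the counter) on which the dosing cup stands between the fixed jaw and the sliding jaw. Axes: the clamp's. Fixed to the counter.
- tamper_clamp_jaw (a joint): sliding jaw of the clamp that holds the tamper: 0 = closed on the tamper (start), 0.070 = fully open against the end stop (m). Slides along the clamp's +y axis with about 3 N of drag once released; locked in that direction by the ratchet until the release is pressed about 4 mm.
- tamper_clamp_release (a joint): release pad of that clamp: 0 = up, 0.010 = fully down (m). Spring-loaded: 2.4 N to start, 5.4 N at the bottom. The ratchet is free from about 4 mm down; let go, it springs back up and locks again.
- tamper_clamp_pad (a point): top centre of the grey ribbed release pad (30 mm across the bar, 48 mm along it) on the sliding jaw of the tamper's clamp; moves with both. Axes: z up, y along the bar in the opening direction, x across. Dark cheeks beside the pad are 13 mm lower than it. 28 mm toward -y stands the jaw plate, 25 mm higher than the pad; 28 mm toward +y the heel, 23 mm higher.
- tamper_clamp_heel (a point): middle of the heel's pad-side face, 11 mm above the raised pad's top; the heel is an upright 58 mm wide and 10 mm thick, part of the sliding jaw of the tamper's clamp, its top 12 mm above this point. Pushing this face along +y (axes as the pad's) opens the jaw while the pad is down.
- tamper_clamp_seat (a point): centre of the small seat plate (40 mm above the counter) on which the tamper stands between the fixed jaw and the sliding jaw. Axes: the clamp's. Fixed to the counter.
- steel_cup: plain steel dosing cup, 59 mm across, 57 mm high, open at the top; origin at the centre of its underside, z up. Loose; stands on the seat of its clamp between two jaws 61 mm apart.
- tamper: coffee tamper, steel foot 58 mm across with a turned wooden handle, 82 mm high; origin at the centre of its underside. Loose; stands in the other clamp, which is of exactly the same make.
- card_terminal: card terminal, 76 x 170 x 62 mm, origin at the centre of its underside; bystander
- shot_glass: small clear glass, 48 mm across, 58 mm high, origin at the centre of its underside; bystander
- order_pad: notebook, 120 x 89 x 14 mm, origin at the centre of its underside; bystander
- espresso_cup: white cup with handle, 58 x 85 x 56 mm, origin at the centre of its underside; bystander
Not all that is in view belongs to the job. What is shaped like the tamper but turquoise is not meant.

How it is judged:
On the way, in this order (a step that is already met when the one before it is completed fails the run):
1. the release of the cup's clamp is pressed while its jaw is still closed (value of joint cup_clamp_release above 0.004 m and value of joint cup_clamp_jaw below 0.012 m), for 0.05 s.
2. the jaw is pushed back to the end stop (value of joint cup_clamp_jaw above 0.063 m), for 0.1 s.
At the end, for the whole second after the job is handed in: The cup's clamp is open to within 7 mm of its end stop with the release sprung back up; the dosing cup still stands upright and at rest on its seat, within 15 mm of the seat's centre; the tamper's clamp is still shut (less than 8 mm) round the upright tamper (value of joint cup_clamp_jaw above 0.063 m and value of joint cup_clamp_release below 0.003 m and horizontal distance between steel_cup and cup_clamp_seat below 0.015 m and angle between each of steel_cup, tamper's own z axis and vertical below 0.1 rad and linear speed of steel_cup below 0.02 m/s and value of joint tamper_clamp_jaw below 0.008 m and horizontal distance between tamper and tamper_clamp_seat below 0.02 m); the robot touches nothing.
It fails at once if the dosing cup is lifted, tipped or shoved off its place (distance of steel_cup from where it was at the start of the episode above 0.015 m or angle between steel_cup's own z axis and vertical above 0.25 rad).
It fails at once if the tamper is lifted, tipped or shoved (distance of tamper from where it was at the start of the episode above 0.015 m or angle between tamper's own z axis and vertical above 0.25 rad).
It fails at once if the tamper's clamp is operated (value of joint tamper_clamp_release above 0.004 m or value of joint tamper_clamp_jaw above 0.012 m).
It fails at once if a bystander is disturbed (distance of any of card_terminal, shot_glass, order_pad, espresso_cup from where it was at the start of the episode above 0.025 m or angle between any of card_terminal, shot_glass, order_pad, espresso_cup's own z axis and vertical above 0.3 rad).
It also fails if it takes over 32 s, if anything falls off the work surface, if the arm or the gripper's body presses on something with over 40 N, if the wrist force passes 120 N, or if a joint passes its speed limit or range.

## Robot

A 6-joint arm with a two-finger parallel gripper is mounted at the origin on a cart in front of the work surface, level with it; the furniture and walls round the work are solid. World frame = base frame: x ahead of the robot, y to its left, z up, the work surface at z = 0. Lengths are in m, angles in rad, forces in N, time in s.
With the tool pointing down it reaches from about 0.35 to 0.975 m from the base axis. Payload 17.4 kg.
Tool frame: the origin (TCP) lies between the finger pads; the fingertips stand 22 mm ahead of it and the grasp point (between the pads) lies 3 mm ahead of it; z points along the fingers, y is the line along which they close (so a half turn about z gives the same grasp; the last joint's range is limited). The gripper opens to 85 mm and grips with 20 to 120 N. Pads are 22 mm wide; open, the fingers measure 114 mm over their backs; the gripper's body (76 mm by 85 mm) begins 54 mm behind the grasp point. The pads swing forward as they close: fully open they stand 13 mm farther back than shut.
Start: joints at [-1.319, 0.116, 1.442, -0, 1.584, -0.038], TCP at [0.193, -0.647, 0.253] pointing down, gripper open.
Joint ranges: [-2.83, 2.83], [-0.83, 2.19], [0.07, 2.5], [-1.14, 4.28], [0.01, 3], [-2.97, 2.97]. Speed limits (rad/s): [1.89, 1.89, 2.22, 3.14, 3.14, 3.14].

## Interface

Orientations are given as a unit quaternion [x, y, z, w].
In Python, from cell import r gives the robot as it stands. The module is installed in compiled form; this text tells all that it offers.
- The arm moves only by the tool step_arm, never from a script. Its argument "increments" is a list of rows, each a list of 5 numbers: the opening, from 0 (shut) to 1 (fully open), then the shift along the tool's x, y, z in units of 40 mm (1.0 is 40 mm), then the turn about the tool's z in units of 5 degrees (1.0 is 5 degrees). In form: [[fingers, dx, dy, dz, yaw], ...]. A call has 1 to 8 rows; each row is the pose to reach, as a shift and turn from the pose commanded when the call began, along the tool's axes at that moment; what a row does not reach only later rows make up. A row lasts 1/10 s, in which the tool goes at most 50 mm and 8.59 degrees, less where a joint would pass 70% of its speed; a pose out of reach is approached as far as the arm can. A call with a gripper value outside its range is refused whole. The fingers move at their own pace and stop on an object; the grip force is fixed at half the most. Time passes only in rows, so rows that repeat a pose let the fingers close. It gives the time, the measured TCP pose, the force, the opening and the grip force at its end, in the units of the state.
- r.sense(): the state, without advancing time (a new reading comes with each control period).
- r.grab_frame(name): name is "scene" or "top" or "wrist"; returns a dict with "pixels" (480x640x3 uint8, red, green, blue), "z_map" (480x640 float32, m along the optical axis (not along the pixel's ray), 0 where there is no reading), "mtx" (3x3 intrinsics, pixels), "world_to_cam" (4x4, takes a point from world to camera coordinates). Camera axes: x right, y up, looking along -z (the intrinsics and any distortion apply to the point x, -y, -z); pixel columns grow to the right and rows downward; lengths in m; the calibration is good to about 2 mm. The wrist camera is an equidistant fisheye: a pixel r from the principal point sees the ray r / f radians off the axis. A picture is of the moment at which its call begins.
- r.hand_in(): hands the job in; it is judged then, once.
The state is a dict: "clock": time; "joint_positions": joint angles; "joint_velocities": joint speeds; "effort": joint torques, N m; "tcp_pos": TCP position; "tcp_rot": TCP orientation; "wrist_force": force on the tool from outside, world axes, zero at the start; "wrist_torque": the same for the moment, N m; "gripper_width": finger opening in m; "grasp_force": force on a finger pad.
Only numpy, scipy, OpenCV 4.12 (cv2) and the standard library are available. Lean on these libraries where they do the work, as an engineer would, in place of code of your own. Each camera call takes 0.05 s, during which the arm holds its last target. There are 200 camera calls.

## Working session

There is one attempt and no reset: what is moved stays moved. The work goes in short steps, Python scripts to look and compute and a tool call to move; the robot and the scene stay as the last step left them, time stands still between calls to the robot, and variables do not carry over. Pictures are saved under pics/ and viewed, at most 10 in all, crops included, and the job is handed in when it is done.

Besides the shell and the picture viewer there is one more tool, called by a JSON object that holds its "op" and its "data", one argument or row to a line. step_arm: Moves the arm, as the interface text tells. Its arguments: {"type":"object","properties":{"increments":{"type":"array","items":{"type":"array","items":{"type":"number"}}}},"required":["increments"]}

```bash
mkdir -p pics; cat > h.py <<'E'
import numpy as np, cv2
from cell import r
def grab(n,save=None):
    f=r.grab_frame(n); np.savez(f'/tmp/{n}.npz',**f)
    if save: cv2.imwrite('pics/'+save,f['pixels'][:,:,::-1])
    return f
def cloud(f):  # pinhole
    K=f['mtx'];z=f['z_map'];v,u=np.mgrid[:480,:640]
    p=np.stack([(u-K[0,2])/K[0,0]*z,-(v-K[1,2])/K[1,1]*z,-z,np.ones_like(z)],-1)
    return (p@np.linalg.inv(f['world_to_cam']).T)[...,:3]
E
python3 - <<'E'
from h import *
a=grab('scene','scene.png');b=grab('top','top.png')
print(r.sense()['clock'],b['mtx'],r.sense()['tcp_rot'])
E
```

```text
0.1 [[442.43435957   0.         317.41173144]
 [  0.         442.43435957 232.25651715]
 [  0.           0.           1.        ]] [ 9.89519122e-01  1.44400962e-01 -4.22423140e-05 -5.18009068e-04]
```

View pics/scene.png

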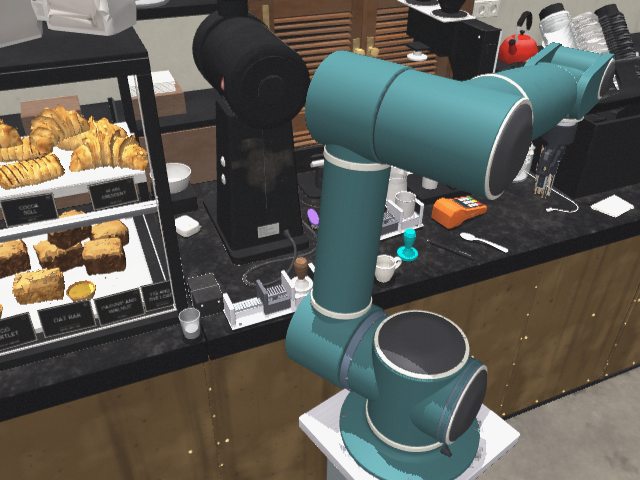

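View pics/top.png

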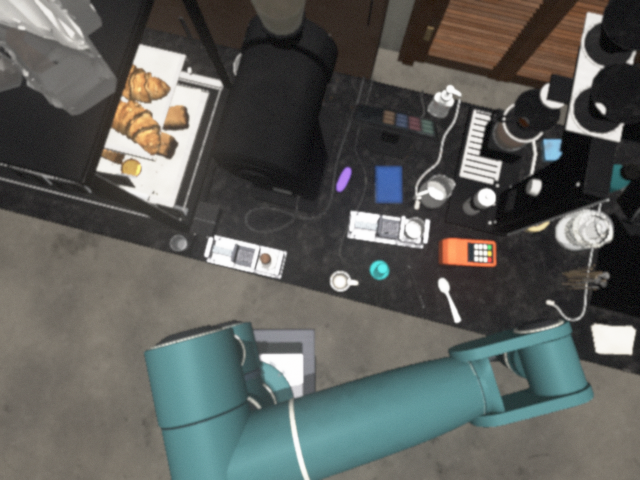

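Top view: clamp A at (388,229) holds a steel cup at (413,231). Clamp B at (245,255) holds the wooden-handled tamper at (265,258). Other candidates are the turquoise tamper decoy at (379,270), the white espresso cup at (341,281) and a milk jug at (434,190). I choose clamp A, and will check it in a close crop.

```bash
python3 - <<'E'
from h import *
b=dict(np.load('/tmp/top.npz'))
c=b['pixels'][195:265,335:445,::-1]; cv2.imwrite('pics/crop.png',cv2.resize(c,None,fx=7,fy=7,interpolation=cv2.INTER_CUBIC))
P=cloud(b)
for row in (222,229,235):
  print(row,[(u,*np.round(P[row,u],3).tolist()) for u in range(346,432,4)])
# surroundings over 0.03 m
for c in [(413,231),(388,229),(379,270),(341,281),(434,190),(468,252),(389,184)]: print(c,P[c[1],c[0]].round(3))
E
```

```text
222 [(346, 0.554, -0.301, -0.0), (350, 0.547, -0.311, 0.039), (354, 0.543, -0.322, 0.058), (358, 0.548, -0.336, 0.032), (362, 0.547, -0.348, 0.037), (366, 0.547, -0.361, 0.033), (370, 0.551, -0.375, 0.013), (374, 0.551, -0.388, 0.013), (378, 0.542, -0.394, 0.06), (382, 0.548, -0.411, 0.027), (386, 0.543, -0.419, 0.053), (390, 0.545, -0.433, 0.043), (394, 0.545, -0.446, 0.039), (398, 0.545, -0.457, 0.043), (402, 0.538, -0.463, 0.078), (406, 0.546, -0.483, 0.036), (410, 0.544, -0.494, 0.045), (414, 0.544, -0.506, 0.043), (418, 0.54, -0.514, 0.064), (422, 0.535, -0.519, 0.093), (426, 0.538, -0.535, 0.078), (430, 0.551, -0.566, -0.0)]
229 [(346, 0.53, -0.3, 0.006), (350, 0.522, -0.309, 0.059), (354, 0.529, -0.325, 0.011), (358, 0.529, -0.337, 0.012), (362, 0.529, -0.35, 0.009), (366, 0.529, -0.362, 0.01), (370, 0.526, -0.373, 0.031), (374, 0.525, -0.385, 0.032), (378, 0.518, -0.391, 0.078), (382, 0.522, -0.406, 0.054), (386, 0.522, -0.419, 0.052), (390, 0.522, -0.431, 0.053), (394, 0.521, -0.443, 0.054), (398, 0.524, -0.458, 0.035), (402, 0.517, -0.463, 0.078), (406, 0.523, -0.481, 0.042
[... 342 characters left out ...]
 0.009), (370, 0.51, -0.374, 0.01), (374, 0.51, -0.387, 0.013), (378, 0.503, -0.393, 0.061), (382, 0.505, -0.407, 0.045), (386, 0.505, -0.42, 0.043), (390, 0.505, -0.432, 0.04), (394, 0.505, -0.445, 0.038), (398, 0.503, -0.455, 0.05), (402, 0.5, -0.462, 0.074), (406, 0.5, -0.475, 0.072), (410, 0.504, -0.492, 0.045), (414, 0.503, -0.503, 0.049), (418, 0.504, -0.516, 0.045), (422, 0.496, -0.517, 0.097), (426, 0.498, -0.532, 0.082), (430, 0.509, -0.562, 0.006)]
(413, 231) [ 0.516 -0.502  0.042]
(388, 229) [ 0.521 -0.424  0.056]
(379, 270) [ 0.396 -0.39   0.082]
(341, 281) [ 0.368 -0.281  0.011]
(434, 190) [ 0.653 -0.582  0.005]
(468, 252) [ 0.45  -0.664  0.045]
(389, 184) [ 0.673 -0.439  0.012]
```

View pics/crop.png

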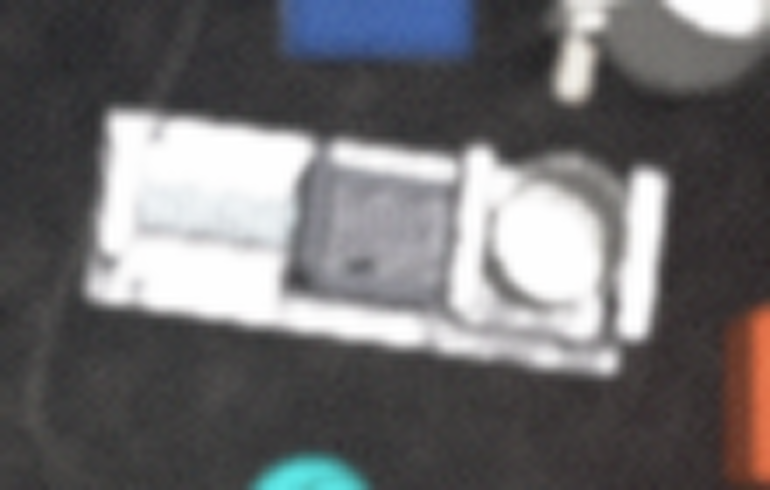

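The crop confirms it: steel cup at the right, jaw plate at about px (402,229), ribbed pad at (388,229), heel at (378,228). Opening is toward the left (+y, tilted about 6°). I'll move above it with the fingers shut.

{"op": "step_arm", "data": {
  "increments": [
    [0,9.4,-3.1,0.5,4.6],
    [0,9.4,-3.1,0.5,4.6],
    [0,9.4,-3.1,0.5,4.6],
    [0,9.4,-3.1,0.5,4.6],
    [0,9.4,-3.1,0.5,4.6],
    [0,9.4,-3.1,0.5,4.6],
    [0,9.4,-3.1,0.5,4.6],
    [0,9.4,-3.1,0.5,4.6]
  ]
}}

```text
clock: 0.9
tcp_pos: [0.5193, -0.4189, 0.233]
tcp_rot: [0.998, -0.056, -0.0, -0.0]
wrist_force: [0.2, -1.3, -0.3]
gripper_width: -0.0001
grasp_force: 0.0
```

{"op": "step_arm", "data": {
  "increments": [
    [0,0,0,0,0],
    [0,0,0,0,0]
  ]
}}

```text
clock: 1.1
tcp_pos: [0.5184, -0.4198, 0.2327]
tcp_rot: [0.998, -0.055, -0.0, -0.0]
wrist_force: [-0.6, 0.1, 0.1]
gripper_width: -0.0001
grasp_force: 0.0
```

```bash
python3 - <<'E'
from h import *
w=grab('wrist','w1.png');s=r.sense();print(s['clock'],s['tcp_pos'],s['tcp_rot'],s['wrist_force'],s['gripper_width']);print(w['mtx'],w['z_map'][::60,::80].round(3))
E
```

```text
1.15 [ 0.51761771 -0.42055722  0.23293769] [ 9.98458085e-01 -5.55097009e-02 -3.39074619e-04 -1.06789239e-04] [ 0.06798479 -0.36146754  0.09684412] 0.00016947077043464118
[[371.64829954   0.         321.16423991]
 [  0.         371.64829954 243.58946077]
 [  0.           0.           1.        ]] [[0.143 0.222 0.29  0.295 0.285 0.294 0.291 0.252]
 [0.166 0.253 0.291 0.314 0.305 0.315 0.307 0.275]
 [0.183 0.278 0.331 0.333 0.334 0.333 0.331 0.291]
 [0.346 0.315 0.352 0.342 0.314 0.309 0.353 0.315]
 [0.371 0.372 0.373 0.372 0.363 0.323 0.373 0.325]
 [0.358 0.399 0.396 0.394 0.381 0.393 0.397 0.397]
 [1.613 1.577 0.424 0.11  0.126 0.11  0.424 0.429]
 [1.772 1.736 0.084 0.11  1.668 0.11  0.085 1.728]]
```

View pics/w1.png

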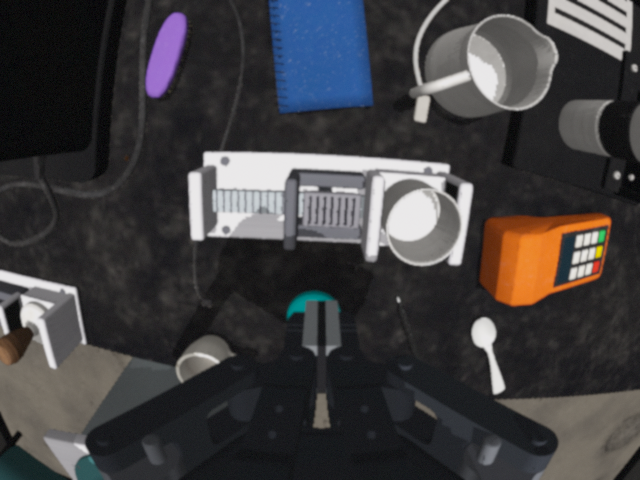

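Wrist view: the pad is at about (332,208), the dark heel at (291,210), the white jaw plate at (373,215) and the cup at (420,222). Next I measure the pad and the gripper's side clearance.

```bash
cat >> h.py <<'E'
def fish(f):
    K=f['mtx'];z=f['z_map'];v,u=np.mgrid[:480,:640]
    a=(u-K[0,2])/K[0,0];b=(v-K[1,2])/K[1,1];t=np.hypot(a,b)+1e-9
    k=np.tan(t)/t
    p=np.stack([a*k*z,-b*k*z,-z,np.ones_like(z)],-1)
    return (p@np.linalg.inv(f['world_to_cam']).T)[...,:3]
E
python3 - <<'E'
from h import *
w=dict(np.load('/tmp/wrist.npz'));P=fish(w);s=r.sense()
from scipy.spatial.transform import Rotation as R
T=R.from_quat(s['tcp_rot']).as_matrix();L=(P-s['tcp_pos'])@T
for n,(v,u) in dict(pad=(208,332),heel=(182,291),heel2=(208,291),jaw=(178,374),jaw2=(205,374),cupbot=(215,410),stop=(175,208),fix=(185,465)).items(): print(n,P[v,u].round(4),L[v,u].round(4))
def grp(n,lo,hi,u0,u1,v0=140,v1=260):
    m=np.zeros((480,640),bool);m[v0:v1,u0:u1]=1;m&=(P[...,2]>lo)&(P[...,2]<hi)
    q=P[m];c,sz,a=cv2.minAreaRect(q[:,:2].astype(np.float32)*1000)
    print(n,m.sum(),np.median(q,0).round(4),np.round(c,1),np.round(sz,1),round(a,1))
grp('heel',.070,.085,282,300);grp('jaw',.072,.085,362,385);grp('pad',.049,.058,300,362);grp('stop',.055,.09,185,216);grp('fix',.065,.09,448,475)
G=L[(w['z_map']>0)&(L[...,2]<.06)&(abs(L[...,1])<.15)&(abs(L[...,0])<.1)]
for a in np.arange(-.08,.04,.01):
    g=G[(G[:,2]>a)&(G[:,2]<a+.01)]
    if len(g): print(round(a,2),len(g),g.min(0).round(3),g.max(0).round(3))
E
```

```text
pad [ 0.5296 -0.4294  0.0522] [0.013  0.0074 0.1807]
heel [ 0.5587 -0.4006  0.0742] [ 0.0387 -0.0244  0.1587]
heel2 [ 0.5387 -0.398   0.0749] [ 0.0185 -0.0247  0.158 ]
jaw [ 0.5553 -0.4632  0.0763] [0.0423 0.0383 0.1566]
jaw2 [ 0.5346 -0.4615  0.0772] [0.0215 0.0388 0.1557]
cupbot [ 0.5143 -0.4967  0.0437] [0.0053 0.0761 0.1892]
stop [ 0.5687 -0.3242  0.0361] [ 0.0402 -0.1014  0.1968]
fix [ 0.544  -0.5359  0.0771] [0.0391 0.1117 0.1558]
heel 893 [ 0.5351 -0.3965  0.0749] [ 533.4 -396.1] [10.  57.5] 81.1
jaw 1194 [ 0.5247 -0.4614  0.0769] [ 523.3 -463. ] [13.8 68.2] 80.8
pad 1971 [ 0.5287 -0.4287  0.0524] [ 527.8 -428.5] [47.4 30.5] 81.5
stop 918 [ 0.5474 -0.3165  0.0589] [ 546.1 -315.6] [13.2 60.1] 79.8
fix 1165 [ 0.5219 -0.5307  0.0772] [ 514.5 -526.6] [23.3 65.6] 80.9
-0.08 4151 [ 0.001 -0.06  -0.077] [ 0.023  0.057 -0.07 ]
-0.07 13300 [-0.002 -0.064 -0.07 ] [ 0.022  0.061 -0.06 ]
-0.06 10040 [-0.011 -0.061 -0.06 ] [ 0.02   0.059 -0.05 ]
-0.05 7053 [-0.011 -0.053 -0.05 ] [ 0.02  0.05 -0.04]
-0.04 7238 [-0.01  -0.045 -0.04 ] [ 0.016  0.042 -0.03 ]
-0.03 3788 [-0.011 -0.038 -0.03 ] [ 0.016  0.034 -0.02 ]
-0.02 1184 [-0.01  -0.022 -0.02 ] [ 0.015  0.019 -0.01 ]
-0.01 1008 [ 0.007 -0.015 -0.01 ] [ 0.013  0.012 -0.   ]
-0.0 895 [ 0.007 -0.015  0.   ] [0.014 0.012 0.01 ]
0.01 539 [ 0.007 -0.015  0.01 ] [0.013 0.012 0.02 ]
```

{"op": "step_arm", "data": {
  "increments": [
    [0,0.28,-0.05,1,0.45],
    [0,0.28,-0.05,2,0.45],
    [0,0.28,-0.05,3,0.45],
    [0,0.28,-0.05,3,0.45],
    [0,0.28,-0.05,3,0.45]
  ]
}}

```text
clock: 1.65
tcp_pos: [0.5284, -0.4207, 0.1143]
tcp_rot: [0.997, -0.076, -0.0, -0.0]
wrist_force: [0.3, -0.7, 1.2]
gripper_width: 0.0002
grasp_force: 0.0
```

```bash
python3 - <<'E'
from h import *
w=grab('wrist','w2.png');P=fish(w);s=r.sense();print(s['clock'],s['tcp_pos'],s['wrist_force'])
from scipy.spatial.transform import Rotation as R
T=R.from_quat(s['tcp_rot']).as_matrix();L=(P-s['tcp_pos'])@T
def grp(n,lo,hi):
    d=L[...,1];m=(P[...,2]>lo)&(P[...,2]<hi)&(abs(L[...,0])<.06)&(abs(d)<.07)&(L[...,2]>.024);m[330:]=0
    k,lab,st,_=cv2.connectedComponentsWithStats(m.astype(np.uint8))
    for i in range(1,k):
        if st[i,4]>150: q=L[lab==i];print(n,st[i],np.percentile(q,2,0).round(4),np.percentile(q,98,0).round(4))
grp('walls',.068,.085);grp('pad',.048,.057)
E
```

```text
1.7 [ 0.52910619 -0.42099211  0.11580197] [0.05560992 0.3944489  1.53707213]
walls [ 390  228   87  102 3669] [-0.0152  0.0355  0.0317] [0.0338 0.0672 0.0472]
walls [ 259  239   26   91 1899] [-0.0163 -0.0299  0.0395] [ 0.0286 -0.0201  0.0466]
pad [384 217  28 113 416] [-0.0293  0.0353  0.0591] [0.0343 0.0435 0.0677]
pad [265 226  21  46 164] [ 0.007  -0.0291  0.059 ] [ 0.0292 -0.02    0.0674]
pad [422 228  34  28 255] [0.0171 0.0529 0.0592] [0.0286 0.0692 0.0676]
pad [ 293  252   89   53 4398] [-0.0138 -0.0152  0.062 ] [0.0146 0.0302 0.066 ]
```

View pics/w2.png

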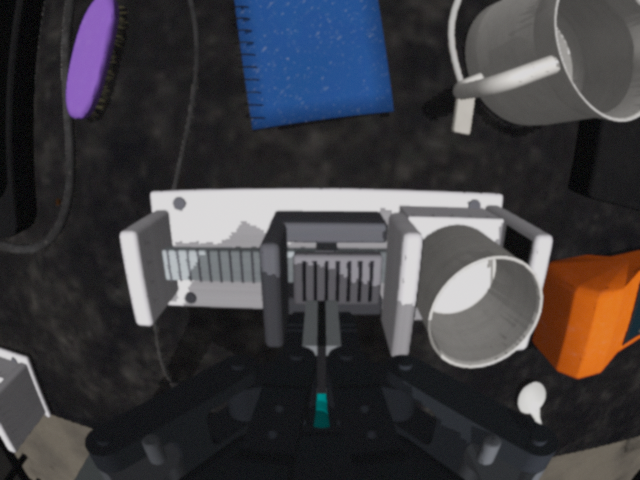

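Wrist view: the heel at (275,285) is 5 mm clear of the shut fingertips, and the pad is below them at (338,278). Descending to press.

{"op": "step_arm", "data": {
  "increments": [
    [0,0,0,0.5,0],
    [0,0,0,0.9,0],
    [0,0,0,1.05,0],
    [0,0,0,1.1,0],
    [0,0,0,1.1,0]
  ]
}}

```text
clock: 2.2
tcp_pos: [0.5292, -0.4202, 0.0702]
tcp_rot: [0.997, -0.075, 0.0, 0.0]
wrist_force: [-1.7, -1.7, 4.3]
gripper_width: -0.0002
grasp_force: 1.8
```

{"op": "step_arm", "data": {
  "increments": [
    [0,0,0,0.04,0],
    [0,0,0,0.08,0],
    [0,0,0,0.08,0]
  ]
}}

```text
clock: 2.5
tcp_pos: [0.5293, -0.4201, 0.0665]
tcp_rot: [0.997, -0.075, 0.0, 0.0]
wrist_force: [-1.9, -1.5, 4.7]
gripper_width: -0.0003
grasp_force: 2.3
```

{"op": "step_arm", "data": {
  "increments": [
    [0,0,-0.1,0,0],
    [0,0,-0.25,0,0],
    [0,0,-0.45,0,0],
    [0,0,-0.65,0,0],
    [0,0,-0.85,0,0],
    [0,0,-1.05,0,0],
    [0,0,-1.25,0,0],
    [0,0,-1.25,0,0]
  ]
}}

```text
clock: 3.3
tcp_pos: [0.537, -0.3691, 0.0661]
tcp_rot: [0.997, -0.075, 0.0, -0.0]
wrist_force: [2.4, 1.9, 3.8]
gripper_width: 0.0001
grasp_force: 2.4
```

```bash
cat > m.py <<'E'
from h import *
t=grab('top');P=cloud(t);s=r.sense();print(s['clock'],s['tcp_pos'],s['wrist_force'])
w=grab('wrist');Q=fish(w)
b=np.array([.15,.989]);b/=np.linalg.norm(b);c=np.array([.528,-.4285])
for n,X in(('top',P),('wrist',Q)):
    d=(X[...,:2]-c)@b; e=(X[...,:2]-c)@np.array([b[1],-b[0]])
    m=(X[...,2]>.066)&(X[...,2]<.086)&(e>.010)&(e<.028)&(abs(d)<.14)
    h,_=np.histogram(d[m],np.arange(-.14,.141,.005));print(n,[(round(-.14+.005*i+.0025,4),int(k)) for i,k in enumerate(h) if k>2])
E
python3 m.py
```

```text
3.35 [ 0.53692948 -0.3694377   0.06611395] [1.99271746 0.70087932 4.96530407]
top [(-0.1125, 5), (-0.1075, 11), (-0.1025, 7), (-0.0925, 6), (-0.0875, 5), (-0.0825, 4), (-0.0775, 4)]
wrist [(-0.0925, 8), (-0.0775, 6), (-0.0625, 33), (-0.0575, 286), (-0.0525, 419), (-0.0475, 584), (-0.0425, 639), (0.0075, 96), (0.0125, 523), (0.0175, 875), (0.0475, 36), (0.0525, 118), (0.0575, 384), (0.0625, 386), (0.0675, 180), (0.0725, 185), (0.0775, 690), (0.0825, 504)]
```

The jaw is following (about 46 mm so far). Continuing to the stop.

{"op": "step_arm", "data": {
  "increments": [
    [0,0,-0.15,0,0],
    [0,0,-0.3,0,0],
    [0,0,-0.4,0,0],
    [0,0,-0.5,0,0],
    [0,0,-0.55,0,0],
    [0,0,-0.58,0,0],
    [0,0,-0.6,0,0]
  ]
}}

```text
clock: 4.1
tcp_pos: [0.5403, -0.3467, 0.0662]
tcp_rot: [0.997, -0.075, 0.0, 0.0]
wrist_force: [3.6, -3.0, 4.3]
gripper_width: 0.0003
grasp_force: 3.0
```

```bash
python3 m.py
```

```text
4.15 [ 0.54030844 -0.34659202  0.06617327] [ 3.27041402 -3.17142019  4.56869855]
top [(-0.1125, 5), (-0.1075, 10), (-0.1025, 10), (-0.0925, 8), (-0.0875, 3), (-0.0775, 3)]
wrist [(-0.0625, 12), (-0.0575, 135), (-0.0525, 328), (-0.0475, 515), (-0.0425, 576), (0.0325, 313), (0.0375, 590), (0.0425, 581), (0.0725, 48), (0.0775, 254), (0.0825, 373), (0.0875, 384), (0.0925, 57), (0.0975, 495), (0.1025, 638), (0.1075, 223)]
```

{"op": "step_arm", "data": {
  "increments": [
    [0,0,-0.04,0,0],
    [0,0,-0.08,0,0],
    [0,0,-0.08,0,0]
  ]
}}

```text
clock: 4.5
tcp_pos: [0.5404, -0.3458, 0.0663]
tcp_rot: [0.997, -0.076, 0.0, 0.002]
wrist_force: [2.1, -23.6, -1.1]
gripper_width: 0.0002
grasp_force: 12.4
```

It's against the end stop (24 N). I'll ease off to the light-contact position and lift straight up.

{"op": "step_arm", "data": {
  "increments": [
    [0,0,0.06,0,0],
    [0,0,0.06,-0.2,0],
    [0,0,0.06,-0.5,0],
    [0,0,0.06,-1.2,0],
    [0,0,0.06,-2.2,0],
    [0,0,0.06,-3.2,0],
    [0,0,0.06,-4.2,0],
    [0,0,0.06,-4.2,0]
  ]
}}

```text
clock: 5.3
tcp_pos: [0.5413, -0.3461, 0.2413]
tcp_rot: [0.997, -0.075, 0.003, 0.002]
wrist_force: [0.6, 0.3, 0.4]
gripper_width: 0.0002
grasp_force: 0.0
```

```bash
cat >>m.py <<'E'
cv2.imwrite('pics/end.png',w['pixels'][:,:,::-1])
d=(Q[...,:2]-c)@b; e=(Q[...,:2]-c)@np.array([b[1],-b[0]])
m=(abs(e)<.012)&(d>.05)&(d<.09)&(Q[...,2]>.03)&(Q[...,2]<.066);print('pad z',np.median(Q[m],0),m.sum())
E
python3 m.py
```

```text
5.35 [ 0.54084545 -0.34576617  0.23787203] [ 0.64664847 -0.13639254 -0.52678005]
top [(-0.1125, 4), (-0.1075, 10), (-0.1025, 8), (-0.0975, 3), (-0.0925, 6), (-0.0875, 3), (-0.0825, 3), (-0.0775, 5), (0.0325, 8), (0.0375, 8), (0.0975, 9), (0.1025, 8)]
wrist [(-0.1125, 5), (-0.1075, 82), (-0.1025, 65), (-0.0975, 54), (-0.0925, 82), (-0.0875, 36), (-0.0825, 13), (-0.0625, 6), (-0.0575, 44), (-0.0525, 69), (-0.0475, 95), (-0.0425, 97), (0.0325, 104), (0.0375, 143), (0.0425, 81), (0.0975, 90), (0.1025, 138), (0.1075, 67)]
pad z [ 0.53864013 -0.35924134  0.05254413] 1247
```

View pics/end.png

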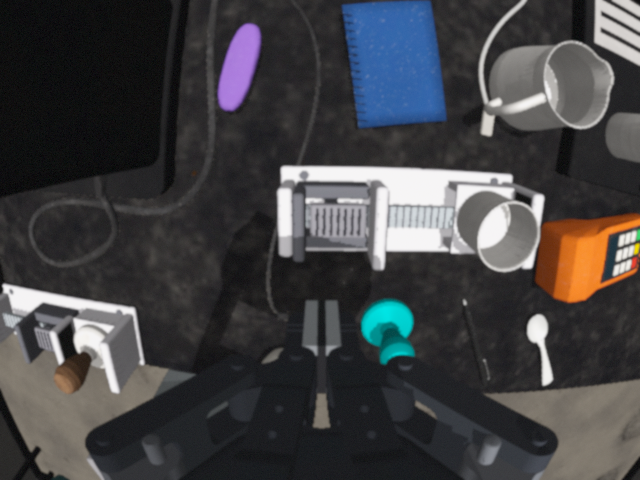

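The picture shows the jaw at the end stop, with the heel at (298,215) against the stop at (286,215). The pad is back up (z 0.0525), the cup is upright on its seat at (497,228), and the tamper's clamp at lower left is shut. The arm is clear.

```bash
python3 -c "
from cell import r
print(r.hand_in())"
```

```text
the job is handed in; nothing more can be done
None
```

The dosing cup is free: its clamp jaw is open against the end stop, the release has sprung back up, the cup still stands on its seat, the tamper's clamp is still shut, and the arm is clear; I handed the job in at about 5.4 s, but the hand-in returned no verdict.

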